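# Rock the sorting gate over and feed the cracked latch to scrap

### The arm

A 6-joint arm with a two-finger parallel gripper is mounted at the origin on the work surface. World frame = base frame: x ahead of the robot, y to its left, z up, the work surface at z = 0. Lengths are in m, angles in rad, forces in N, time in s.
With the tool pointing down it reaches from about 0.375 to 0.9 m from the base axis. Payload 3.1 kg.
Tool frame: the origin (TCP) lies at the very end of the fingers, on their centre line; the grasp point (between the pads) lies 19 mm behind it; z points along the fingers, y is the direction in which the jaws open and shut (so a half turn about z gives the same grasp; the last joint's range is limited). The gripper opens to 87 mm and grips with 3 to 60 N. Pads are 19 mm wide; open, the fingers measure 117 mm over their backs; the gripper's body (75 mm by 190 mm) begins 51 mm behind the grasp point.
Start: joints at [1.115, 0.527, 1.433, -0, 1.181, -0.178], TCP at [0.171, 0.601, 0.223] pointing down, gripper open.
Joint ranges: [-3.08, 3.08], [-0.75, 2.2], [0.22, 2.44], [-1.43, 4.57], [0, 2.65], [-2.85, 2.85]. Speed limits (rad/s): [2.79, 2.79, 3.14, 3.14, 3.14, 3.14].

### API

Orientations are given as a unit quaternion [x, y, z, w].
In Python, from rig import robot gives the robot as it stands. The module is installed in compiled form; this text tells all that it offers.
- The arm moves only by the tool carry_out, never from a script. Its argument "series" is a list of rows, each a list of 7 numbers: the shift along the tool's x, y, z in mm, then the turn, a rotation vector about the tool's x, y, z in degrees, then the gripper command: -1 is shut, 1 is fully open, values between are in proportion. In form: [[tx, ty, tz, rx, ry, rz, claw], ...]. A call has 1 to 8 rows; each row is the pose to reach, as a shift and turn from the pose measured when the call began, along the tool's axes at that moment; what a row does not reach only later rows make up. A row lasts 1/8 s, in which the tool goes at most 62.5 mm and 10.7 degrees, less where a joint would pass 70% of its speed; a pose out of reach is approached as far as the arm can. A call with a gripper value outside its range is refused whole. The fingers move at their own pace and stop on an object; "force" is the grip in N (left out, the last holds). Time passes only in rows, so rows that repeat a pose let the fingers close. It gives the time, the measured TCP pose, the force and the opening at its end, in the units of the state.
- robot.get_obs(): the state, without advancing time (a new reading comes with each control period).
- robot.camera(name): name is "side" or "top" or "wrist"; returns a dict with "pixels" (480x640x3 uint8, red, green, blue), "fx", "fy", "cx", "cy" (pixels), "position" and "attitude" of the camera in the world. Camera axes: x right, y down, z forward; pixel columns grow to the right and rows downward; lengths in m; the calibration is good to about 2 mm. A picture is of the moment at which its call begins. There is no depth.
- robot.hand_in(): hands the job in, once; it reports no verdict.
The state is a dict: "time": time; "q": joint angles; "joint_velocities": joint speeds; "joint_torque": joint torques, N m; "position": TCP position; "tool_rot": TCP orientation; "ft_force": force on the tool from outside, world axes, zero at the start; "moment": the same for the moment, N m; "grip_width": finger opening in m.
Only numpy, scipy, OpenCV 4.12 (cv2) and the standard library are available. Lean on these libraries where they do the work, as an engineer would, in place of code of your own. Each camera call takes 0.05 s, during which the arm holds its last target.

### The job

The cracked bronze latch on the feed ledge has to go down the red scrap chute, but the sorting gate is still tipped towards the blue chute. Press down the raised end of the rocking gate with the fingertips until it tips over and rests the red way, then push the bronze latch off the ledge onto the gate so that it slides down into the red chute; push it, do not lift it. Leave the gate tipped to the red side, and the steel latch, the keeper pin, the thread gauge and the other loose things where they are.

Things in the scene. Friction and masses are not known exactly. Their poses are not given: they have to be found in the camera images.
- station: The fixed sorting station. Origin on the shelf surface straight under the middle of the gate; x points from the feed ledge to the gate (roughly away from the robot), y to the blue chute, z up. Numbers below are in this frame, mm. Ledge nearest the robot, rocking gate beyond it, red scrap chute on the -y side, blue chute on the +y side; a yellow tumbler weight behind the guard (x = 95 to 125, up to z = 240).
- ledge_edge (a point): Middle of the feed ledge's far edge, at the height of its top (station x = -60, y = 0, z = 185). The ledge is a level steel plate on legs, from x = -170 to -60 and y = -160 to 160; beyond this edge lies the gate.
- gate (a joint): Seesaw gate, a slippery plate 115 (x) by 190 (y) by 5, pivot along station x at y = 0, z = 150. Value in rad: -0.55 stop, down to blue, red end raised to z about 195; 0 level; +0.55 stop, down to red. A tumbler weight makes it fall to the nearer stop once past level and hold there. Under 4 N at 80 mm tips it. A part landing on it does not tip it back but slides off its low end.
- gate_red_end (a point): Point on top of the gate plate, on the yellow stripe of its red (-y) end, 80 mm from the pivot, in the middle of its 115 mm width; moves with the gate. Push it down past z = 150 (best to 135) and the gate falls over.
- guard_top (a point): Middle of the top edge of the fixed clear guard that stands along the far side of the gate: x = 65 to 69, y = -105 to 105, top z = 200.
- red_tray (a point): Middle of the floor of the red scrap tray at the foot of the red chute (station y = -255, z = 8). The chute slopes from y = -75, z = 85 to y = -195, z = 12; the tray is flat from y = -195 to -315; both are 130 wide inside (x = -65 to 65), tray walls 60 high. The blue chute is its mirror image on the +y side.
- bronze_latch_mid (a point): The cracked latch, of brown-gold bronze with a dark zigzag crack across its top: a loose hook safety latch, 0.08 to 0.17 kg, lying on the ledge in front of the gate. 50 mm long along its x (which points to the gate), tongue 26 wide, 8 high; hinge barrel 14 thick, 32 across, at the robot's end. Point in its middle, 7 above its underside, 25 ahead of the barrel's robot-side face.
- steel_latch_mid (a point): A sound latch of plain grey steel, same shape and sizes, 76 mm to the left or right of the bronze one on the same ledge (they may swap places, each up to 8 mm off its place). Leave it. Point as for the bronze latch.
- keeper_pin: Black steel keeper pin standing on the ledge near its -y end: 14 mm diameter shank, 22 mm foot, 55 high; origin at the middle of its foot. Leave it.
- thread_gauge: Orange plastic thread gauge 55 x 24 x 8 mm lying on the ledge near its +y end; origin under its middle. Leave it.
- mirror: Chrome inspection mirror lying on the shelf, 56 mm disc on a handle, 200 mm long, 14 high; origin about 100 mm from the handle's end. Leave it.
- shackle: Dark steel shackle lying on the shelf, about 85 x 76 mm, 16 high; origin in its middle. Leave it.
- grease_tin: Grey tin 64 mm in diameter, 50 high, standing on the shelf; origin under its middle. Leave it.
There are look-alikes about, which are no part of the job. There is more than one size of the part that bears bronze_latch_mid; the job needs the smaller.

How it is judged:
On the way, in this order (a step that is already met when the one before it is completed fails the run):
1. the gate rests tipped over to the red side while the bronze latch is still on the ledge (value of joint gate above 0.48 rad and x of bronze_latch_mid in the frame of station below -0.06 m and z of bronze_latch_mid in the frame of station above 0.185 m), for 0.2 s.
2. the bronze latch has been pushed off the ledge and is sliding down the gate (value of joint gate above 0.3 rad and x of bronze_latch_mid in the frame of station between -0.06 and 0.065 m and y of bronze_latch_mid in the frame of station between -0.09 and 0.02 m and z of bronze_latch_mid in the frame of station below 0.178 m), for 0.02 s.
At the end, for the whole second after the job is handed in: The gate rests tipped to the red side (joint above 0.48 rad), and the bronze latch lies at rest inside the red chute or its tray (station x within 65 mm, y from -315 to -120 mm, its middle below z = 75 mm) (value of joint gate above 0.48 rad and x of bronze_latch_mid in the frame of station between -0.065 and 0.065 m and y of bronze_latch_mid in the frame of station between -0.315 and -0.12 m and z of bronze_latch_mid in the frame of station below 0.075 m and linear speed of bronze_latch below 0.02 m/s); the robot touches nothing.
It fails at once if the bronze latch is lifted (its middle more than about 30 mm above where it lay on the ledge) (height (world z) of bronze_latch_mid above 0.222 m).
It fails at once if the steel latch is shifted (more than 20 mm) (distance of steel_latch_mid from where it was at the start of the episode above 0.02 m).
It fails at once if the keeper pin is shifted or knocked over (more than 20 mm) (distance of keeper_pin from where it was at the start of the episode above 0.02 m or angle between keeper_pin's own z axis and vertical above 0.5 rad).
It fails at once if the thread gauge is shifted (more than 20 mm) (distance of thread_gauge from where it was at the start of the episode above 0.02 m).
It fails at once if the mirror, the shackle or the tin is shifted more than 30 mm (distance of any of mirror, shackle, grease_tin from where it was at the start of the episode above 0.03 m).
It also fails if it takes over 35 s, if anything falls off the work surface, if the arm or the gripper's body presses on something with over 40 N, if the wrist force passes 120 N, or if a joint passes its speed limit or range.

## Working session

There is one attempt and no reset: what is moved stays moved. The work goes in short steps, Python scripts to look and compute and a tool call to move; the robot and the scene stay as the last step left them, time stands still between calls to the robot, and variables do not carry over. Pictures are saved under pics/ and viewed, and the job is handed in when it is done.

Besides the shell and the picture viewer there is one more tool, called after ">>>" by a JSON object that holds its "op" and its "data". carry_out: Moves the arm, as the interface text tells. Its arguments: {"type":"object","properties":{"series":{"type":"array"},"force":{"type":"number"}},"required":["series"]}

```bash
mkdir -p pics; cat > h.py <<'E'
import numpy as np,cv2
from scipy.spatial.transform import Rotation as R
from rig import robot
def snap(n,f):
    c=robot.camera(n); cv2.imwrite('pics/'+f+'.png',c['pixels'][:,:,::-1]); np.save('pics/'+f+'.npy',c,allow_pickle=True); return c
def load(f): return np.load('pics/'+f+'.npy',allow_pickle=True).item()
def rot(a):
    a=np.array(a,float); return a if a.shape==(3,3) else R.from_quat(a).as_matrix()
def ray(c,u,v):
    d=rot(c['attitude'])@np.array([(u-c['cx'])/c['fx'],(v-c['cy'])/c['fy'],1]); return np.array(c['position']),d
def onz(c,u,v,z):
    p,d=ray(c,u,v); return p+d*(z-p[2])/d[2]
def proj(c,P):
    q=rot(c['attitude']).T@(np.array(P)-c['position']); return c['fx']*q[0]/q[2]+c['cx'],c['fy']*q[1]/q[2]+c['cy']
E
python3 - <<'E'
from h import *
for n in('top','side','wrist'):
    c=snap(n,n+'0'); print(n,c['position'],c['attitude'],c['fx'],c['cx'],c['cy'])
print(robot.get_obs())
E
```

```text
top [0.36205297 0.03162092 1.17496804] [ 0.71613301 -0.69581949  0.03935329 -0.03794822] 500.18434781232486 324.36136915219606 236.2122686575493
side [-0.04002069 -0.57984108  1.06657009] [ 0.87838211 -0.322748    0.12585486 -0.329301  ] 443.89562470097843 315.6627943301914 241.00674181406174
wrist [0.09377127 0.62236246 0.38274854] [0.78922578 0.59641362 0.08686259 0.11776397] 355.6004346963323 315.4574619074354 239.38291782188082
{'time': 0.15, 'q': array([ 1.11444563e+00,  5.28250223e-01,  1.43362124e+00, -8.72381073e-06,
        1.18139414e+00, -1.78490114e-01]), 'joint_velocities': array([ 0.00123187, -0.00092066, -0.00301684,  0.00138984, -0.0001089 ,
       -0.00206853]), 'joint_torque': array([ 7.27320712e-04, -4.40431237e+01, -1.76842904e+01,  6.33702404e-02,
        5.52508794e-02, -1.06555381e-04]), 'position': array([0.17115085, 0.60051927, 0.22179369]), 'tool_rot': array([ 1.38482099e-01,  9.90364584e-01, -7.95947838e-04, -2.57245826e-04]), 'ft_force': array([ 0.582393  ,  0.25763867, -0.13974162]), 'moment': array([-0.03739649, -0.0289661 , -0.0246471 ]), 'grip_width': 0.0872519205717529}
```

View pics/top0.png

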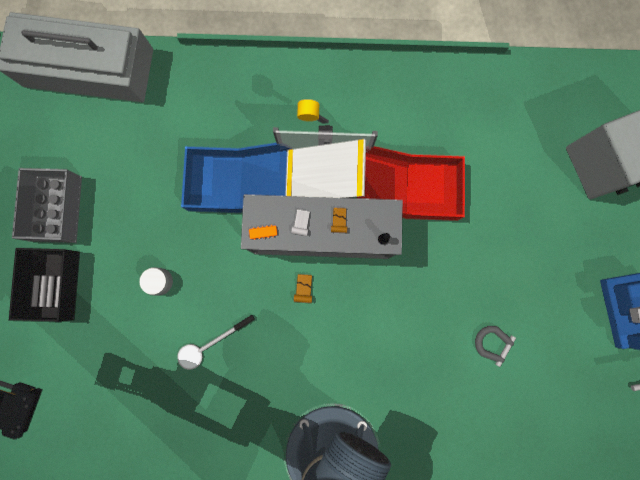

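View pics/side0.png

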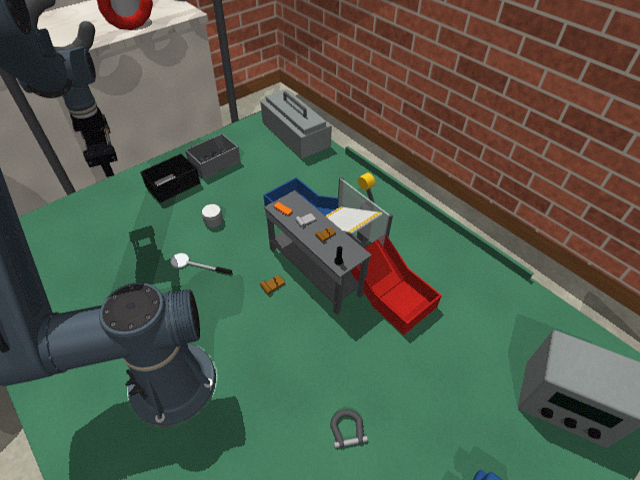

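View pics/wrist0.png

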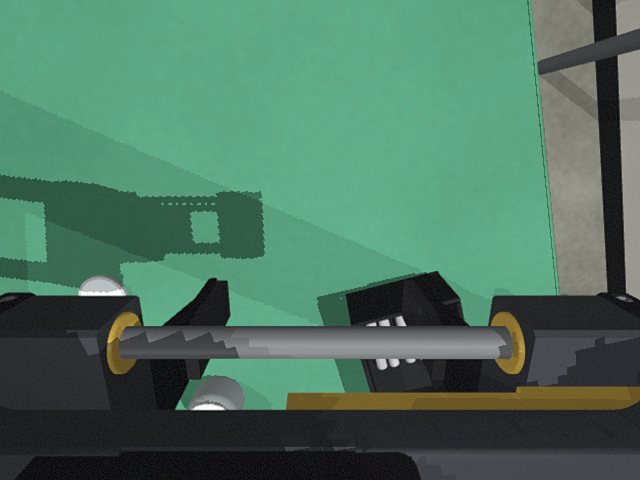

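The top view shows these candidates for the bronze latch: a bronze part on the ledge at (340,220), a bronze part on the shelf at (303,288), and the grey steel latch at (301,221). The description says it lies on the ledge, so (340,220) is the choice; I'll check it in a close crop.

```bash
python3 - <<'E'
from h import *
c=load('top0'); im=c['pixels']
cv2.imwrite('pics/crop0.png',cv2.resize(im[120:310,230:410,::-1],None,fx=3.15,fy=3.15,interpolation=cv2.INTER_CUBIC))
hsv=cv2.cvtColor(im,cv2.COLOR_RGB2HSV)
def cen(m,z,name):
    n,l,s,ce=cv2.connectedComponentsWithStats(m.astype(np.uint8))
    for i in range(1,n):
        if s[i,4]>40:
            r=cv2.minAreaRect(np.argwhere(l==i)[:,::-1].astype(np.float32))
            print(name,s[i],ce[i].round(1),onz(c,*ce[i],z).round(4),'rect',np.round(r[0],1),np.round(r[1],1),round(r[2],1),[onz(c,*p,z)[:2].round(3).tolist() for p in cv2.boxPoints(r)])
H,S,V=[hsv[...,i].astype(int) for i in range(3)]
roi=np.zeros(H.shape,bool); roi[120:310,180:470]=1
cen(roi&(H>8)&(H<22)&(S>120)&(V>60),.194,'bronze/orange')
cen(roi&((H<6)|(H>174))&(S>150)&(V>60),.06,'red')
cen(roi&(H>22)&(H<35)&(S>150),.185,'yellow')
cen(roi&(S<40)&(V>165),.193,'white')
cen(roi&(H>105)&(H<125)&(S>120)&(V>60),.06,'blue')
cen(roi&(S<50)&(V>70)&(V<140),.185,'ledge')
E
```

```text
bronze/orange [331 208  16  25 336] [338.9 220.3] [0.5023 0.0033 0.194 ] rect [338.5 220. ] [24. 15.] 90.0 [[0.527, 0.02], [0.527, -0.01], [0.479, -0.011], [0.479, 0.018]]
bronze/orange [249 225  28  15 307] [262.5 231.9] [0.4749 0.1535 0.194 ] rect [262.6 232. ] [12.2 27.9] 83.3 [[0.483, 0.182], [0.491, 0.128], [0.467, 0.124], [0.459, 0.179]]
bronze/orange [294 274  18  29 417] [303.3 288.8] [0.3654 0.0692 0.194 ] rect [302.5 288. ] [28. 17.] 90.0 [[0.394, 0.088], [0.395, 0.055], [0.34, 0.054], [0.339, 0.087]]
red [ 357  147  108   73 5803] [417.4 182.6] [ 0.6131 -0.1766  0.06  ] rect [412.8 184.6] [108.4  67.6] 6.1 [[0.54, -0.037], [0.696, -0.05], [0.677, -0.297], [0.521, -0.28]]
yellow [357 139   6  57 283] [359.6 167.4] [ 0.6127 -0.0359  0.185 ] rect [359.5 167. ] [56.  5.] 90.0 [[0.672, -0.029], [0.672, -0.04], [0.556, -0.042], [0.556, -0.032]]
yellow [287 150   6  46 186] [289.3 172.4] [0.5982 0.1057 0.185 ] rect [289.3 172.5] [ 4.  45.2] 2.5 [[0.552, 0.11], [0.645, 0.109], [0.645, 0.101], [0.552, 0.102]]
white [276 131  99   5 189] [325.4 133.1] [0.6795 0.0352 0.193 ] rect [32
[... 408 characters left out ...]
 -0.032], [0.547, 0.098]]
white [292 210  18  25 305] [300.8 222. ] [0.4969 0.0787 0.193 ] rect [300.7 221.6] [15.5 23.3] 9.5 [[0.477, 0.097], [0.523, 0.091], [0.519, 0.061], [0.472, 0.067]]
blue [ 182  143  107   69 5700] [231.7 175.9] [0.6161 0.2455 0.06  ] rect [235. 178.] [ 66.3 108.5] 87.4 [[0.679, 0.368], [0.698, 0.121], [0.545, 0.109], [0.527, 0.352]]
ledge [273 127 105  22 961] [317.1 139. ] [0.6693 0.0517 0.185 ] rect [324.7 139.2] [104.2  20.4] 2.3 [[0.649, 0.142], [0.692, 0.142], [0.69, -0.07], [0.647, -0.069]]
ledge [ 241  195  161   63 7517] [324.1 224.3] [0.4947 0.0323 0.185 ] rect [321.7 225.9] [160.5  59.9] 2.0 [[0.433, 0.197], [0.553, 0.198], [0.551, -0.124], [0.43, -0.122]]
```

View pics/crop0.png

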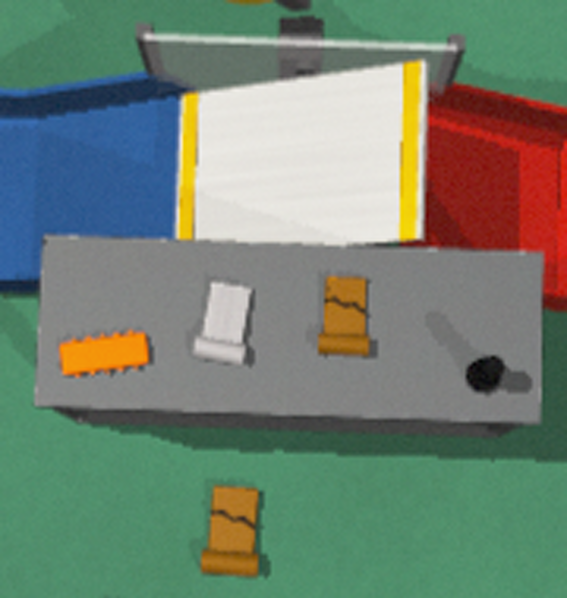

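The crop shows the cracked bronze latch on the ledge at (340,220). It measures about 48 mm, against about 65 mm for its twin on the shelf at (303,288), so it is the smaller one. Next I'll compute the station frame.

```bash
python3 - <<'E'
from h import *
c=load('top0')
px=[(244.3,194.9),(402.4,200.3),(401.4,254),(241.7,248.3)]
W=[onz(c,*p,.185) for p in px]
for w in W: print(w.round(4))
st=np.array([[-60,160],[-60,-160],[-170,-160],[-170,160]])/1000.
Wc=np.array(W)[:,:2]; a=st-st.mean(0); b=Wc-Wc.mean(0)
th=np.arctan2((a[:,0]*b[:,1]-a[:,1]*b[:,0]).sum(),(a*b).sum()); 
Rm=np.array([[np.cos(th),-np.sin(th)],[np.sin(th),np.cos(th)]]); o=Wc.mean(0)-Rm@st.mean(0)
print('yaw',np.degrees(th),'origin',o)
print('resid',((Rm@st.T).T+o-Wc).round(4).tolist())
np.save('st.npy',np.array([o[0],o[1],th]))
def S(p): return Rm.T@(np.array(p)[:2]-o)
for n,p,z in[('bronze',(338.9,220.3),.194),('steel',(300.8,222),.194),('gauge',(262.5,231.9),.193),('guardL',(276,133),.2),('guardR',(375,135),.2),('yellowfarred',(362,139),.19),('pintop',(384,238),.24),('pinfoot',(381,236),.185)]:
    w=onz(c,*p,z); print(n,w.round(4),S(w).round(4))
s=load('side0')
for P in[(-60,160,185),(-60,-160,185),(-170,-160,185),(-170,160,185),(-110,-20,194),(67,-105,200),(0,-68,192),(0,-315,60)]:
    w=np.r_[Rm@np.array(P[:2])/1000+o,P[2]/1000]; print(P,w.round(3),'top',np.round(proj(c,w)),'side',np.round(proj(s,w)))
E
python3 -c "
import cv2;im=cv2.imread('pics/side0.png');cv2.imwrite('pics/side0c.png',cv2.resize(im[160:340,240:450],None,fx=3.3,fy=3.3,interpolation=2))"
```

```text
[0.5496 0.1943 0.185 ]
[ 0.5478 -0.1234  0.185 ]
[ 0.4397 -0.1226  0.185 ]
[0.4419 0.1945 0.185 ]
yaw -0.3417838201408778 origin [0.60975049 0.03502143]
resid [[0.0012, 0.0011], [0.001, -0.0013], [-0.0009, -0.0013], [-0.0012, 0.0015]]
bronze [0.5023 0.0033 0.194 ] [-0.1072 -0.0323]
steel [0.4967 0.0786 0.194 ] [-0.1133  0.0429]
gauge [0.4749 0.1536 0.193 ] [-0.1355  0.1178]
guardL [0.6745 0.1341 0.2   ] [0.0642 0.0995]
guardR [ 0.6763 -0.0645  0.2   ] [ 0.0671 -0.0991]
yellowfarred [ 0.6704 -0.0393  0.19  ] [ 0.0611 -0.074 ]
pintop [ 0.4646 -0.081   0.24  ] [-0.1444 -0.1169]
pinfoot [ 0.4745 -0.0816  0.185 ] [-0.1346 -0.1174]
(-60, 160, 185) [0.551 0.195 0.185] top [244. 194.] side [294. 190.]
(-60, -160, 185) [ 0.549 -0.125  0.185] top [403. 200.] side [372. 255.]
(-170, -160, 185) [ 0.439 -0.124  0.185] top [402. 254.] side [340. 277.]
(-170, 160, 185) [0.441 0.196 0.185] top [241. 249.] side [264. 207.]
(-110, -20, 194) [0.5   0.016 0.194] top [333. 221.] side [322. 231.]
(67, -105, 200) [ 0.676 -0.07   0.2  ] top [378. 135.] side [391. 216.]
(0, -68, 192) [ 0.609 -0.033  0.192] top [358. 168.] side [364. 222.]
(0, -315, 60) [ 0.608 -0.28   0.06 ] top [463. 186.] side [424. 308.]
```

View pics/side0c.png

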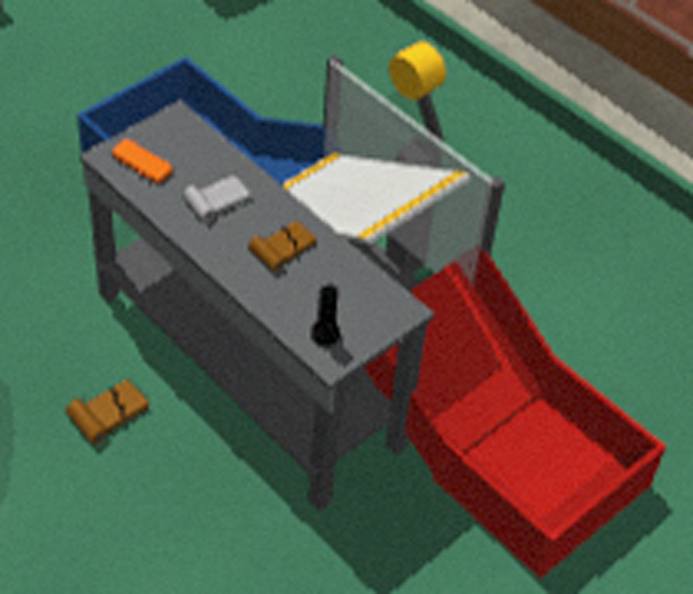

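The fit agrees with the ledge corners to about 1.5 mm, and yaw is about -0.3°. In station mm, the bronze latch is near (-107,-32), the steel latch (-113,43), the pin (-135,-117) and the gauge (-135,118).

Plan: keep the jaw axis along station y so the gripper body's 75 mm side fits between the ledge and the guard, and keep the fingers shut. Press at station (0,-75), then push the latch from behind.

```bash
cat >> h.py <<'E'
def go(x,y,z,q=None):
    o=robot.get_obs(); M=rot(o['tool_rot']); t=M.T@(np.array([x,y,z])-o['position'])*1000
    th=np.load('st.npy')[2]; D=R.from_euler('z',th).as_matrix()@np.array([[-1,0,0],[0,1,0],[0,0,-1.]])
    r=np.degrees(R.from_matrix(M.T@D).as_rotvec()); print('row',t.round(1),r.round(2),'t',o['time'],'pos',o['position'].round(4),'F',o['ft_force'].round(1))
def stw(x,y,z):
    o0,o1,t=np.load('st.npy'); c,s=np.cos(t),np.sin(t); return o0+(c*x-s*y)/1000,o1+(s*x+c*y)/1000,z/1000
E
python3 - <<'E'
from h import *
go(*stw(0,-75,300)); go(.171,.601,.3)
E
```

```text
row [-597.  -495.9  -77.6] [ -0.09  -0.03 -15.58] t 0.15 pos [0.1712 0.6005 0.2218] F [ 0.6  0.3 -0.1]
row [  0.3   0.3 -78.2] [ -0.09  -0.03 -15.58] t 0.15 pos [0.1712 0.6005 0.2218] F [ 0.6  0.3 -0.1]
```

>>> {"op": "carry_out", "data": {"series": [[0,0,-60,0,0,-8,-1],[-40,-33,-90,0,0,-15.6,-1],[-85,-71,-90,0,0,-15.6,-1],[-130,-108,-90,0,0,-15.6,-1],[-175,-145,-90,0,0,-15.6,-1],[-220,-183,-90,0,0,-15.6,-1],[-265,-220,-90,0,0,-15.6,-1],[-300,-249,-90,0,0,-15.6,-1]]}}

```text
time: 1.15
position: [0.3923, 0.277, 0.312]
tool_rot: [0.003, 1.0, -0.001, -0.0]
ft_force: [0.3, 0.0, -0.0]
grip_width: 0.0149
```

```bash
python3 - <<'E'
from h import *
go(*stw(0,-75,290))
E
```

```text
row [-219.2 -315.4   22.4] [-0.1  -0.04 -0.04] t 1.15 pos [0.3923 0.277  0.312 ] F [ 0.3  0.  -0. ]
```

>>> {"op": "carry_out", "data": {"series": [[-30,-44,0,0,0,0,-1],[-62,-90,5,0,0,0,-1],[-94,-135,10,0,0,0,-1],[-126,-181,15,0,0,0,-1],[-158,-227,20,0,0,0,-1],[-190,-273,22,0,0,0,-1],[-219,-315,22,0,0,0,-1],[-219,-315,22,0,0,0,-1]]}}

```text
time: 2.15
position: [0.6109, -0.0431, 0.2895]
tool_rot: [0.006, 1.0, -0.001, -0.0]
ft_force: [-0.7, 1.0, 0.0]
grip_width: 0.0004
```

```bash
python3 - <<'E'
from h import *
go(*stw(0,-75,290));go(*stw(0,-75,130)); c=snap('side','side1'); c=snap('wrist','wrist1')
print(robot.get_obs()['grip_width'])
im=cv2.imread('pics/side1.png');cv2.imwrite('pics/side1c.png',cv2.resize(im[120:340,220:450],None,fx=2.6,fy=2.6))
E
```

```text
row [ 1.6  3.1 -0.5] [-0.15 -0.01 -0.29] t 2.15 pos [ 0.6109 -0.0431  0.2895] F [-0.7  1.   0. ]
row [  1.6   3.5 159.5] [-0.15 -0.01 -0.29] t 2.15 pos [ 0.6109 -0.0431  0.2895] F [-0.7  1.   0. ]
0.0006371949397629587
```

View pics/side1c.png

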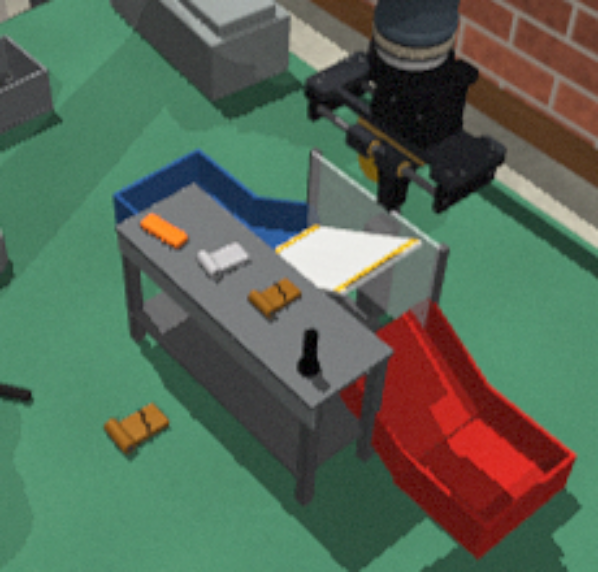

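View pics/wrist1.png

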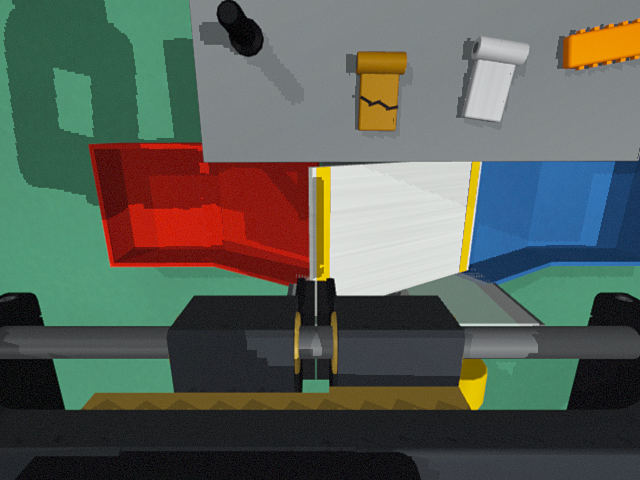

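The side crop shows the gate's stripe running (345,290) to (418,240), with the closed fingers above it. The wrist view shows the fingers at (317,290), over the red-end stripe at (322,220). Pressing down now.

>>> {"op": "carry_out", "data": {"series": [[1,3,45,0,0,0,-1],[1,3,85,0,0,0,-1],[1,3,105,0,0,0,-1],[1,3,122,0,0,0,-1],[1,3,139,0,0,0,-1],[1,3,154,0,0,0,-1],[1,3,160,0,0,0,-1],[1,3,160,0,0,0,-1]]}}

```text
time: 3.25
position: [0.607, -0.0367, 0.1291]
tool_rot: [0.004, 1.0, -0.0, -0.002]
ft_force: [-0.2, 0.2, 0.7]
grip_width: 0.0007
```

```bash
python3 - <<'E'
from h import *
go(*stw(0,-75,290)); c=snap('side','side2')
im=cv2.imread('pics/side2.png');cv2.imwrite('pics/side2c.png',cv2.resize(im[120:340,220:450],None,fx=2.6,fy=2.6))
E
```

```text
row [  -1.8   -3.3 -160.9] [-0.02 -0.2  -0.12] t 3.25 pos [ 0.607  -0.0367  0.1291] F [-0.2  0.2  0.7]
```

View pics/side2c.png

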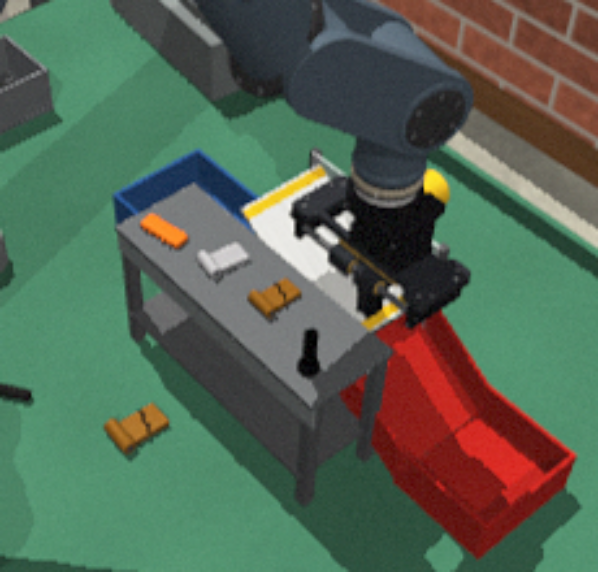

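The gate has tipped: in the crop, the blue-end stripe near (287,195) is now raised. Retracting straight up, then going behind the latch.

```bash
python3 - <<'E'
from h import *
w=load('wrist1'); o=stw(0,0,0)
for p,z in[((381,62),.192),((357,62),.192),((407,62),.192),((382,51),.192),((377,130),.193),((358,130),.193),((396,130),.193),((200,0),.185),((480,46),.192),((240,48),.2)]:
    print(p,onz(w,*p,z).round(4))
go(.445,.003,.300)
E
```

```text
(381, 62) [0.4849 0.0027 0.192 ]
(357, 62) [ 0.4847 -0.0131  0.192 ]
(407, 62) [0.485  0.0199 0.192 ]
(382, 51) [0.4783 0.0031 0.192 ]
(377, 130) [0.5278 0.0017 0.193 ]
(358, 130) [ 0.5277 -0.0115  0.193 ]
(396, 130) [0.5279 0.0148 0.193 ]
(200, 0) [ 0.446  -0.1152  0.185 ]
(480, 46) [0.476  0.0669 0.192 ]
(240, 48) [ 0.4774 -0.0883  0.2   ]
row [ 163.1   38.4 -169.9] [-0.04 -0.14 -0.12] t 3.3 pos [ 0.6074 -0.0369  0.1297] F [-0.1  0.7  1.2]
```

>>> {"op": "carry_out", "data": {"series": [[0,0,-50,0,0,0,-1],[0,0,-110,0,0,0,-1],[0,0,-150,0,0,0,-1],[30,8,-171,0,0,0,-1],[80,20,-171,0,0,0,-1],[130,34,-171,0,0,0,-1],[162,40,-171,0,0,0,-1],[162,40,-171,0,0,0,-1]]}}

```text
time: 4.3
position: [0.444, 0.0053, 0.3019]
tool_rot: [0.004, 1.0, -0.0, -0.001]
ft_force: [1.0, -0.0, 0.3]
grip_width: 0.0007
```

```bash
python3 - <<'E'
from h import *
go(.445,.003,.191); c=snap('wrist','wrist3'); t=snap('top','top3');s=snap('side','side3')
E
```

```text
row [ -1.3  -2.2 110.9] [-0.04 -0.11 -0.1 ] t 4.3 pos [0.444  0.0053 0.3019] F [ 1.  -0.   0.3]
```

View pics/wrist3.png

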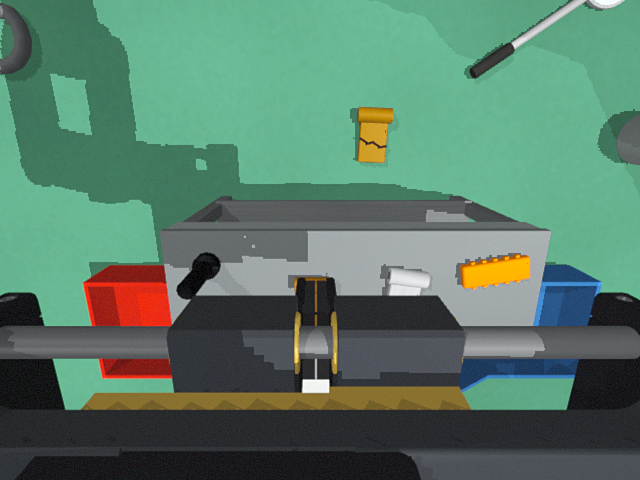

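View pics/side3.png

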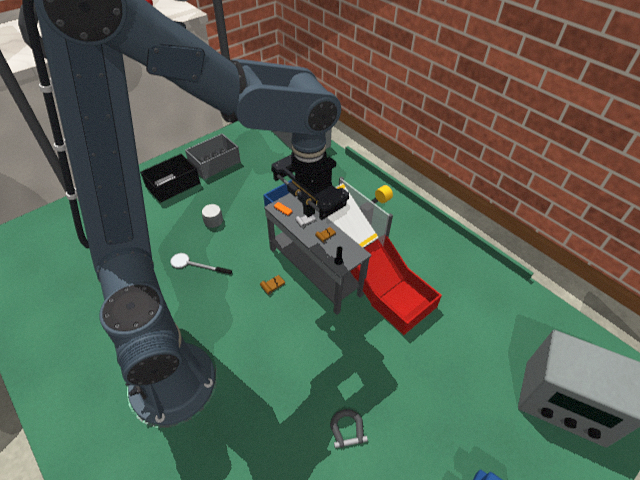

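The wrist view puts the barrel's near face at x=0.478, y=0.003. The gate stays tipped to red (side view, gate at (360,220)). I'll descend behind the latch to z=0.190.

>>> {"op": "carry_out", "data": {"series": [[-3,-2,40,0,0,0,-1],[-3,-2,75,0,0,0,-1],[-3,-2,95,0,0,0,-1],[-3,-2,106,0,0,0,-1],[-3,-2,112,0,0,0,-1],[-3,-2,112,0,0,0,-1]]}}

```text
time: 5.2
position: [0.4513, 0.0017, 0.19]
tool_rot: [0.004, 1.0, -0.001, 0.001]
ft_force: [0.8, -1.3, -0.1]
grip_width: 0.0004
```

```bash
python3 - <<'E'
from h import *
go(.570,.003,.190); s=snap('side','side4');w=snap('wrist','wrist4')
a=s['pixels'][180:300,240:400,::-1]
cv2.imwrite('pics/s4c.png',cv2.resize(a,None,fx=4.5,fy=4.5,interpolation=2))
E
```

```text
row [-1.187e+02  2.300e+00  1.000e-01] [-0.09  0.06 -0.13] t 5.2 pos [0.4513 0.0017 0.19  ] F [ 0.8 -1.3 -0.1]
```

View pics/s4c.png

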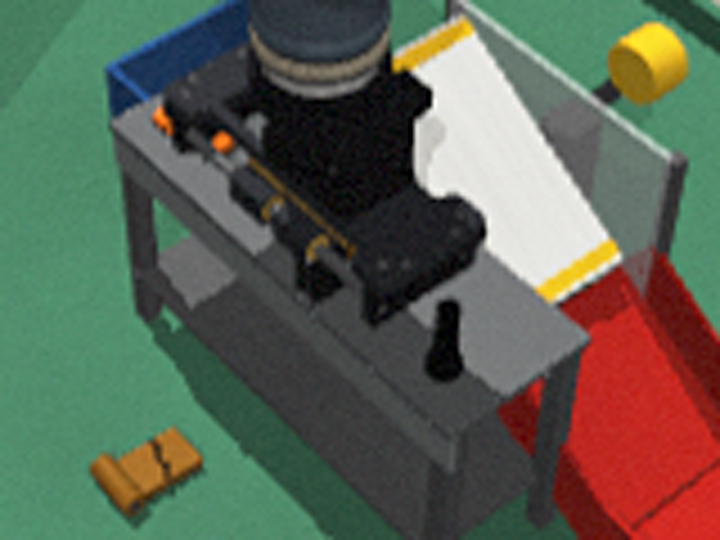

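View pics/wrist4.png

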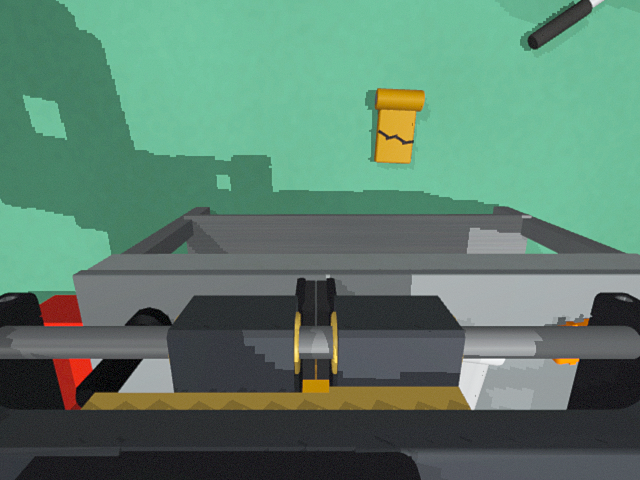

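The fingers sit just behind the bronze barrel (visible at (316,386) in the wrist view), and the keeper pin is clear. Now the first part of the push.

>>> {"op": "carry_out", "data": {"series": [[-10,1,0,0,0,0,-1],[-18,1,0,0,0,0,-1],[-26,1,0,0,0,0,-1],[-34,1,0,0,0,0,-1],[-42,1,0,0,0,0,-1],[-50,1,0,0,0,0,-1],[-50,1,0,0,0,0,-1]]}}

```text
time: 6.18
position: [0.5027, 0.0021, 0.1906]
tool_rot: [0.004, 1.0, -0.001, 0.002]
ft_force: [-0.8, -0.2, 0.4]
grip_width: 0.0004
```

```bash
python3 - <<'E'
from h import *
go(.570,.003,.190); s=snap('side','side5');w=snap('top','top5')
a=s['pixels'][180:300,240:400,::-1];b=w['pixels'][120:270,240:420,::-1]
cv2.imwrite('pics/s5c.png',np.hstack([cv2.resize(a,(400,300),interpolation=2),cv2.resize(b,(360,300),interpolation=2)]))
E
```

```text
row [-67.3   1.4   0.8] [-0.12  0.22 -0.13] t 6.175 pos [0.5027 0.0021 0.1906] F [-0.8 -0.2  0.4]
```

View pics/s5c.png

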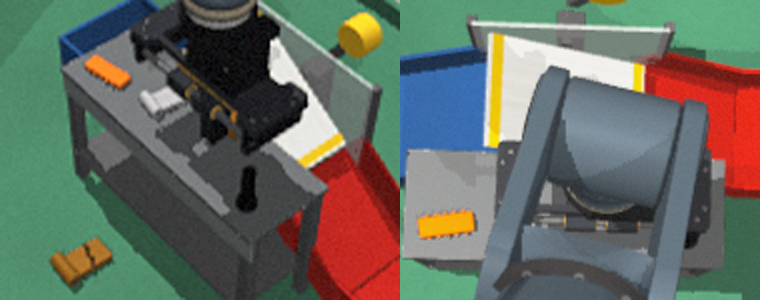

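The steel latch (155,100), pin and gauge have not moved. Pushing on past the edge.

>>> {"op": "carry_out", "data": {"series": [[-9,1,0,0,0,0,-1],[-18,1,0,0,0,0,-1],[-27,1,0,0,0,0,-1],[-36,1,0,0,0,0,-1],[-45,1,0,0,0,0,-1],[-54,1,0,0,0,0,-1],[-63,1,0,0,0,0,-1],[-68,1,0,0,0,0,-1]]}}

```text
time: 7.28
position: [0.5704, 0.0027, 0.1906]
tool_rot: [0.004, 1.0, -0.001, 0.001]
ft_force: [0.3, -0.0, -0.2]
grip_width: 0.0003
```

```bash
python3 - <<'E'
from h import *
go(.570,.003,.190); s=snap('side','side6')
a=s['pixels'][180:340,240:450,::-1]
cv2.imwrite('pics/s6c.png',cv2.resize(a,None,fx=3.5,fy=3.5,interpolation=2))
E
```

```text
row [0.4 0.3 0.6] [-0.11  0.17 -0.13] t 7.275 pos [0.5704 0.0027 0.1906] F [ 0.3 -0.  -0.2]
```

View pics/s6c.png

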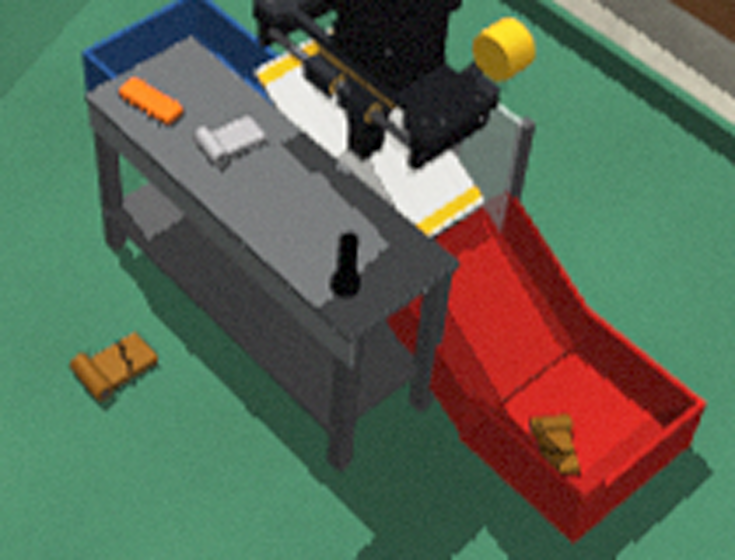

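The latch is in the red tray, at (553,443) in the crop. I'll lift the arm clear and check that it is at rest.

>>> {"op": "carry_out", "data": {"series": [[0,0,-40,0,0,0,-1],[0,0,-90,0,0,0,-1],[0,0,-120,0,0,0,-1],[40,0,-140,0,0,0,-1],[80,30,-140,0,0,0,-1],[110,60,-140,0,0,0,-1],[110,60,-140,0,0,0,-1],[110,60,-140,0,0,0,-1]]}}

```text
time: 8.32
position: [0.4615, 0.0636, 0.3305]
tool_rot: [0.004, 1.0, -0.001, 0.003]
ft_force: [-0.3, -0.5, 0.5]
grip_width: 0.0003
```

```bash
python3 - <<'E'
from h import *
s=snap('side','side7');t=snap('top','top7'); o0,o1,th=np.load('st.npy')
for c,n in((s,'side'),(t,'top')):
    hsv=cv2.cvtColor(c['pixels'],cv2.COLOR_RGB2HSV);H,S,V=[hsv[...,i].astype(int) for i in range(3)]
    m=(H>8)&(H<22)&(S>100)&(V>50); k,l,st,ce=cv2.connectedComponentsWithStats(m.astype(np.uint8))
    for i in range(1,k):
        if st[i,4]>25: w=onz(c,*ce[i],.016); print(n,ce[i].round(1),st[i,4],'st xy at tray floor',(w[:2]-[o0,o1]).round(3))
d=np.abs(load('side6')['pixels'].astype(int)-s['pixels'])[280:330,360:440].max(); print('tray diff',d)
a=s['pixels'][180:340,240:450,::-1];b=t['pixels'][120:300,180:470,::-1]
cv2.imwrite('pics/f.png',np.hstack([cv2.resize(a,(394,300)),cv2.resize(b,(400,300))]))
E
```

```text
side [489.9 209.8] 5140 st xy at tray floor [ 0.497 -0.192]
side [291.8 166.4] 68 st xy at tray floor [0.128 0.416]
side [282.7 208.4] 129 st xy at tray floor [-0.033  0.263]
side [272.2 283.9] 243 st xy at tray floor [-0.248  0.036]
side [398.4 305.7] 153 st xy at tray floor [-0.023 -0.252]
top [430.9 197.8] 256 st xy at tray floor [-0.022 -0.252]
top [267.4 232.8] 74 st xy at tray floor [-0.116  0.129]
top [303.4 288.9] 417 st xy at tray floor [-0.244  0.041]
tray diff 95
```

View pics/f.png

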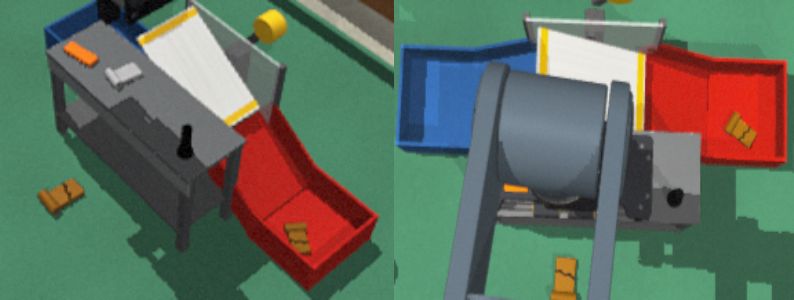

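>>> {"op": "carry_out", "data": {"series": [[0,0,0,0,0,0,-1],[0,0,0,0,0,0,-1],[0,0,0,0,0,0,-1],[0,0,0,0,0,0,-1]]}}

```text
time: 8.93
position: [0.462, 0.0631, 0.3301]
tool_rot: [0.005, 1.0, -0.001, 0.002]
ft_force: [0.1, -0.5, -0.2]
grip_width: 0.0004
```

```bash
python3 - <<'E'
from h import *
s=snap('side','side8'); d=np.abs(load('side7')['pixels'].astype(int)-s['pixels'])[285:330,370:430]; print('tray diff max/mean',d.max(),d.mean())
a0=load('side0')['pixels'].astype(int)
for n,(r0,r1,c0,c1) in dict(steel=(208,230,292,318),pin=(240,270,328,350),gauge=(195,218,272,296),mirror=(245,280,165,235),shackle=(400,450,325,372),tin=(200,232,198,226)).items():
    print(n,np.abs(a0-s['pixels'])[r0:r1,c0:c1].mean().round(1))
if d.mean()<8: print(robot.hand_in())
E
```

```text
tray diff max/mean 30 3.724320987654321
steel 8.6
pin 17.0
gauge 7.3
mirror 11.5
shackle 11.7
tin 6.7
the job is handed in; nothing more can be done
None
```

The bronze latch is in the red scrap tray, the gate is tipped to red, and the job is handed in. That took about 9 s of the 35 s allowed, and no verdict was reported.

I pressed the gate's red end down with the shut fingers until it fell over. Then I pushed the smaller cracked latch off the ledge from behind, without lifting it, and it slid down the gate into the tray.

**Last checks:**
- **Latch:** both views put it in the tray, at about station (-22, -252) mm. It was still settling in the picture taken just after the push. The last two pictures matched to within noise, so it was at rest when I handed in.
- **Gate:** it still showed tipped to red after the arm had lifted clear.
- **Other things:** by eye, the steel latch, keeper pin and gauge had not moved. The before-and-after differences around them and the mirror, shackle and tin were small. The pin's was the largest, which I put down to the arm's changed shadow, as the pin still stood upright in its place. I did not measure these positions again.
- **Robot:** it touched nothing at hand-in, and the wrist force read about zero.

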